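Slide the loaded hardware tray across the gap and lock it

ROBOT

A 6-joint arm with a two-finger parallel gripper is mounted at the origin on the work surface. World frame = base frame: x ahead of the robot, y to its left, z up, the work surface at z = 0. Lengths are in m, angles in rad, forces in N, time in s.
With the tool pointing down it reaches from about 0.425 to 0.95 m from the base axis. Payload 14.7 kg.
Tool frame: the origin (TCP) lies at the very end of the fingers, on their centre line; the grasp point (between the pads) lies 19 mm behind it; z points along the fingers, y is the line along which they close (so a half turn about z gives the same grasp; the last joint's range is limited). The gripper opens to 85 mm and grips with 20 to 120 N. Pads are 22 mm wide; open, the fingers measure 114 mm over their backs; the gripper's body (76 mm by 85 mm) begins 54 mm behind the grasp point. The pads swing forward as they close: fully open they stand 13 mm farther back than shut.
Start: joints at [-1.15, 0.48, 1.596, -0, 1.065, -0.047], TCP at [0.293, -0.58, 0.231] pointing down, gripper open.
Joint ranges: [-2.75, 2.75], [-0.82, 2.05], [0.23, 2.67], [-1.56, 4.7], [0.09, 2.69], [-2.92, 2.92]. Speed limits (rad/s): [1.89, 1.89, 2.39, 3.01, 3.01, 3.01].

INTERFACE

Orientations are given as a unit quaternion [x, y, z, w].
In Python, from workcell import bot gives the robot as it stands. Calls block until the motion is done:
- bot.move_to(position, orientation): joint-space move of the TCP to a pose.
- bot.servo_line(position, attitude=None, velocity=0.15): straight line of the TCP; attitude=None keeps the orientation; velocity is the mean speed in m/s.
- bot.movej(angles): joint-space move.
- bot.open() and bot.close_gripper(grip_force=None): open the fingers fully, or close them until they stop; grip_force is the grip in N (None keeps the last).
- bot.sleep(seconds).
- bot.inverse_kinematics(position, orientation): joint angles nearest the present ones, or None.
- bot.read_state(): the state.
- bot.capture(name): name is "side" or "top"; returns the picture (384x512x3 uint8, blue, green, red); there is no depth.
- bot.get_calibration(name): a dict with "fx", "fy", "cx", "cy" (pixels), "extrinsics" (4x4, takes a point from camera to world coordinates). Camera axes: x right, y down, z forward; pixel columns grow to the right and rows downward; lengths in m; the calibration is good to about 2 mm. A picture is of the moment at which its call begins. get_calibration takes no time and is no camera call.
A pose or a line that the arm cannot do raises bot.PlanningError and nothing moves.
- bot.hand_in(): hands the job in; it is judged then, once.
The state is a dict: "clock": time; "q": joint angles; "joint_vel": joint speeds; "effort": joint torques, N m; "tcp_pos": TCP position; "ee_rot": TCP orientation; "contact_force": force on the tool from outside, world axes, zero at the start; "moment": the same for the moment, N m; "finger_gap": finger opening in m; "grip_force": force on a finger pad.
Only numpy, scipy, OpenCV 4.12 (cv2) and the standard library are available. Lean on these libraries where they do the work, as an engineer would, in place of code of your own. Each camera call takes 0.05 s, during which the arm holds its last target. There are 200 camera calls.

TASK

Push the loaded hardware tray slowly and gently from the stand it is on, over the gap, onto the other stand. It is heavy at the front: hold its rear ledge down while the front is over the gap so that it stays level and does not sag, do not lift it, and never push or press hard. Slide it fully home against the stop, then turn the wooden turn-button across behind it and leave the other things on the bench where they are.

Things in the scene. Friction and masses are not known exactly. Their poses are not given: they have to be found in the camera images.
- near: Near stand: low plywood deck on blue steel legs, 215 mm long along the push, 230 mm wide, top 60 mm above the bench; the tray starts on it between two wooden rails (18 wide, 30 high, inner faces 118 mm apart) that run along the push. A jar stands outside the left (+y) rail. Origin on the bench below near_edge; x is the push direction, level, towards the far stand; y left of it, z up.
- near_edge (a point): On top of the near deck, in the middle (across) of its edge at the gap, midway between the rails. Axes as the near stand.
- far: Far stand: like the near one, its deck 1.5 mm lower (58.5 mm), 185 mm from the gap edge to an end stop; 170 mm wide. Same axes, in line with the near stand to 2 mm sideways. The gap from edge to edge is 90 to 104 mm. Its rails are spaced as on the near stand and flared at the mouth; the entry edge has a bevelled lip 7 mm long, sloping 5 mm down into the gap. Origin on the bench below stop.
- far_edge (a point): On top of the far deck, in the middle (across) of its edge at the gap. Axes as the far stand.
- stop (a point): The end stop: a wooden batten 40 mm high across the far deck, faced with a rubber bumper that gives about 1 mm per 3 N. This point is at deck height below the middle of the bumper's free face, 185 mm beyond far_edge along x. The tray is home when its nose touches the bumper. Axes as the far stand.
- tray: Loaded wooden tray, 190 mm long (x), 110 mm wide, 0.79 to 1.0 kg, steel hinges packed in front, wood behind, all fast; centre of mass about 63 mm behind the nose. Base board 15 mm thick; the walls stand 36 mm above it. Origin mid-underside, 95 mm behind the nose; x to the nose, y left, z up. It slides on the waxed decks with friction 0.25 to 0.4. Over 25 N of push or press on it is too hard.
- tray_heel (a point): Over the heel, the 40 mm ledge at the tray's tail; its black rubber pad (38 x 106 mm) is stiff and worn: its top lies 0 to 2.5 mm below this point, so touch down at a few mm/s and feel. 8 to 12 N down holds the tray level till the nose is on the far deck; then press no more. Point 23 mm above the underside, 20 mm behind the 100 mm wide tail wall (top 28 mm higher), 20 mm before the tail end.
- tray_nose (a point): Middle of the lower front edge of the tray, 170 mm ahead of tray_heel and 23 mm lower. Axes as the tray.
- latch (a joint): Turn-button: dark wooden bar 83 x 16 mm, 13 mm thick, lying level on the far stand's +y rail. 0: it points back along -x (open, out over the gap); negative: swung outwards; 1.57: closed (counter-clockwise from above), pointing to -y across the heel, 8 mm or more above the pad and 4 mm behind the tail wall of a tray that is home. Range -0.35 to 1.62; 1 N at its end turns it; it stays where left.
- latch_hinge (a point): Pivot of the turn-button, at the middle of the bar's thickness: 23 mm ahead of far_edge along x, 68 mm to +y, 38 mm above the far deck. Axes as the far stand. The bar reaches 75 mm from here; its side faces are 8 mm either side of its centre line.
- jar: Amber jar 42 mm across, 55 mm tall, standing on the near stand. Bystander; origin at the centre of its underside.
- offcut: Wood offcut 45 x 70 x 22 mm on the bench in the gap. Bystander; origin at the centre of its underside.
- glue: Yellow glue bottle 54 mm across, 160 mm tall. Bystander; origin at the centre of its underside.
- hammer: Hammer lying on the bench. Bystander.
- driver: Screwdriver lying on the bench. Bystander.
- brush: Brush lying on the bench. Bystander.
- arch: Wooden arch block, 60 x 120 x 120 mm. Bystander; origin at the centre of its underside.
Mind the look-alikes: they are no part of the job. What is shaped like the tray but purple or red is not meant.

How it is judged:
On the way, in this order (a step that is already met when the one before it is completed fails the run):
1. the fingers bear on the tray with 6 to 18 N (heel held down) while the nose is 30 to 85 mm out over the gap (x of tray_nose in the frame of near_edge between 0.03 and 0.085 m and contact force between the fingers and tray between 6 and 18 N), for 0.5 s.
2. the tray's nose is on the far deck, 5 to 60 mm past its edge, the tray level within 2 degrees (x of tray_nose in the frame of far_edge between 0.005 and 0.06 m and angle between tray_nose's own z axis and vertical below 0.035 rad), for 0.1 s.
3. the tray is home: its nose within 3 mm of the stop, turn-button still open (x of tray_nose in the frame of stop above -0.003 m and value of joint latch below 0.6 rad), for 0.2 s.
At the end, for the whole second after the job is handed in: The tray lies flat on the far deck (within 3 mm in height, 1.4 degrees) with its nose within 3 mm of the stop, and the turn-button is at rest, turned to at least 1.35 rad behind the tail wall (x of tray_nose in the frame of stop above -0.003 m and z of tray_nose in the frame of stop between -0.003 and 0.003 m and angle between tray_nose's own z axis and vertical below 0.025 rad and value of joint latch above 1.35 rad and velocity of joint latch below 0.05 rad/s); the robot touches nothing.
It fails at once if the tray sags or tips by more than 2 degrees (angle between tray_nose's own z axis and vertical above 0.035 rad).
It fails at once if the tray is lifted: its heel rises more than 12 mm above where it rides on the near deck (z of tray_heel in the frame of near_edge above 0.035 m).
It fails at once if the tray is shoved faster than 0.2 m/s (linear speed of tray above 0.2 m/s).
It fails at once if the robot pushes or presses on the tray with more than 25 N (contact force between any of the fingers, the arm and tray above 25 N).
It fails at once if a bystander is moved more than 30 mm (distance of any of jar, offcut, glue, hammer, driver, brush, arch from where it was at the start of the episode above 0.03 m).
It also fails if it takes over 72 s, if anything falls off the work surface, if the arm or the gripper's body presses on something with over 40 N, if the wrist force passes 120 N, or if a joint passes its speed limit or range.

## Working session

There is one attempt and no reset: what is moved stays moved. The work goes in short steps, each a Python script; the robot and the scene stay as the last script left them, time stands still between calls to the robot, and variables do not carry over. Pictures are saved under pics/ and viewed, at most 10 in all, crops included, and the job is handed in when it is done.

```bash
mkdir -p pics; python3 - <<'E'
from workcell import bot
import cv2
for n in("top","side"):
    im=bot.capture(n);cv2.imwrite(f"pics/{n}0.png",cv2.resize(im,(800,600),interpolation=cv2.INTER_CUBIC));cv2.imwrite(f"{n}0_raw.png",im)
    c=bot.get_calibration(n);print(n,c)
s=bot.read_state();print(s)
E
```

```text
top {'fx': 415.5012883384544, 'fy': 415.5012883384544, 'cx': 257.83616176187206, 'cy': 197.39079639056322, 'extrinsics': array([[-0.01640755, -0.9917668 ,  0.12700161,  0.39365007],
       [-0.99983747,  0.01532509, -0.00949573,  0.01956865],
       [ 0.00747124, -0.12713677, -0.99185706,  1.35222231],
       [ 0.        ,  0.        ,  0.        ,  1.        ]])}
side {'fx': 352.0135652329124, 'fy': 352.0135652329124, 'cx': 256.78574371167446, 'cy': 192.7037074886413, 'extrinsics': array([[-0.95181153, -0.24980984,  0.17790403,  0.33405488],
       [-0.30620244,  0.74160394, -0.59687827,  0.68384954],
       [ 0.01717174, -0.62259027, -0.78235956,  0.9598038 ],
       [ 0.        ,  0.        ,  0.        ,  1.        ]])}
{'clock': 0.1, 'q': array([-1.14957539e+00,  4.80782915e-01,  1.59680289e+00, -5.03247163e-05,
        1.06510881e+00, -4.65921659e-02]), 'joint_vel': array([ 0.00023763, -0.00199564, -0.00034   ,  0.0006691 , -0.00063043,
       -0.00064036]), 'effort': array([ 5.34007613e-04, -9.52255011e+01, -4.31041431e+01, -2.11967294e-04,
        5.19185734e-03, -4.21408640e-05]), 'tcp_pos': array([ 0.29296526, -0.57981941,  0.23073059]), 'ee_rot': array([ 9.72765385e-01,  2.31791287e-01, -1.24225504e-04, -5.37244532e-04]), 'contact_force': array([-0.54152366, -0.98989469, -0.22548579]), 'moment': array([0.01910357, 0.01900874, 0.03021944]), 'grip_force': 0.0, 'finger_gap': 0.0854002066140131}
```

View pics/top0.png

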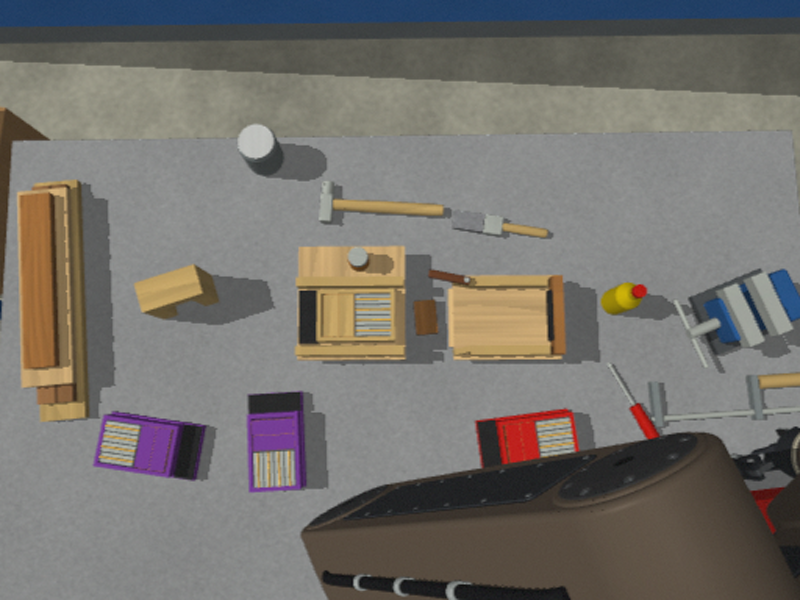

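View pics/side0.png

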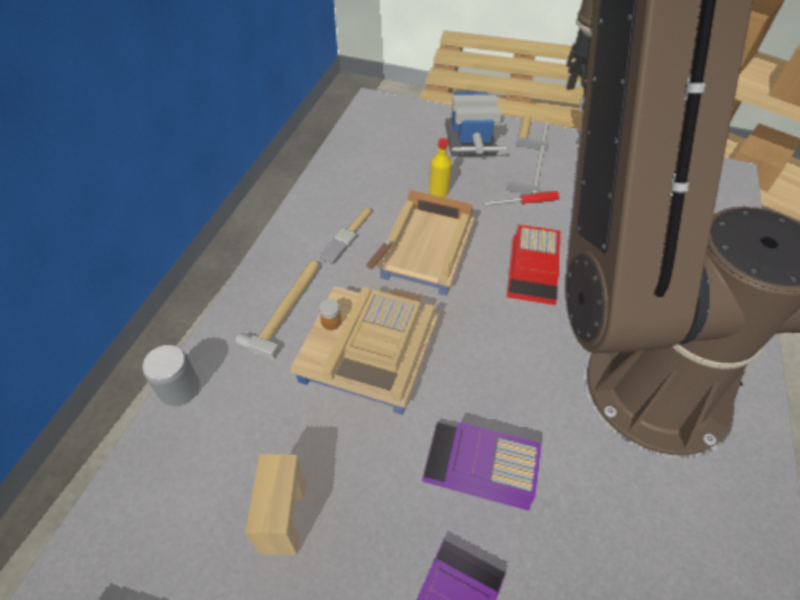

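Top view: the push runs to image right (world −y), with the near stand at cols 297–405, rows 247–360, the far stand at cols 448–565, and the open turn-button around (450,275). The tray heel (black) is at (308,316). I'll zoom in for precise edges.

```bash
python3 - <<'E'
import cv2
a=cv2.imread("top0_raw.png")[150:240,182:372];cv2.imwrite("pics/topc.png",cv2.resize(a,None,fx=4.2,fy=4.2,interpolation=cv2.INTER_CUBIC))
a=cv2.imread("side0_raw.png")[115:265,180:310];cv2.imwrite("pics/sidec.png",cv2.resize(a,None,fx=4,fy=4,interpolation=cv2.INTER_CUBIC))
E
```

```text
(no output)
```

View pics/topc.png

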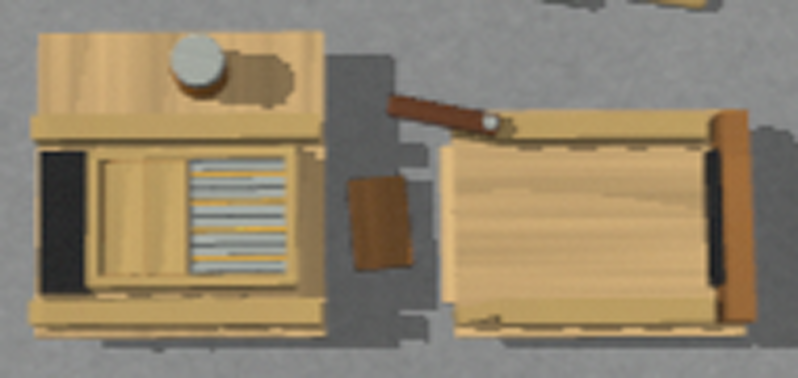

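View pics/sidec.png

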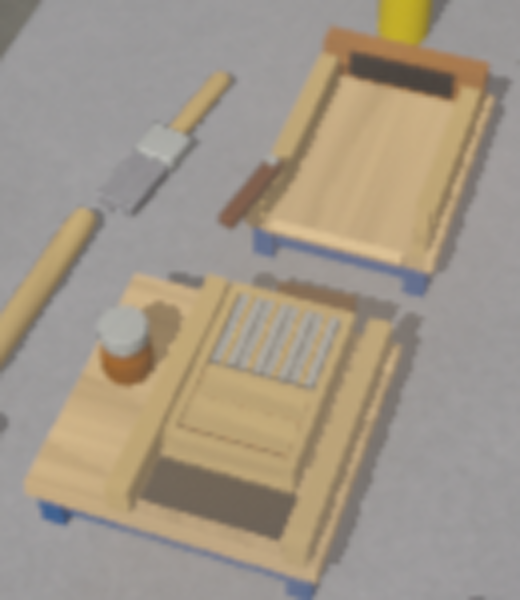

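Top crop: the near gap edge is at px x≈325, the far deck edge ≈455 (lip from 441), and the bumper ≈707–720. The latch hinge is at (490,122) and its tip at (390,103), swung slightly outwards. The heel pad spans (40–86, 152–293). The side crop shows the lane is clear.

```bash
cat > h.py <<'E'
import numpy as np, cv2
from workcell import bot
def back(u,v,z,cam="top"):
    c=bot.get_calibration(cam);E=c["extrinsics"]
    d=E[:3,:3]@np.array([(u-c["cx"])/c["fx"],(v-c["cy"])/c["fy"],1.])
    return E[:3,3]+d*(z-E[2,3])/d[2]
def tc(px,py,z): return back(182+(px+.5)/4.2-.5,150+(py+.5)/4.2-.5,z)
def sc(px,py,z): return back(180+(px+.5)/4-.5,115+(py+.5)/4-.5,z,"side")
E
python3 - <<'E'
from h import *
T=dict(near_edge=[(324,40,.06),(326,333,.06)],near_back=[(37,40,.06),(34,335,.06)],
railU_near=[(40,138,.09),(318,138,.09)],railL_near=[(40,298,.09),(318,300,.09)],
far_edge=[(455,333,.0585)],lip=[(441,150,.0535),(443,300,.0535)],railU_far=[(510,137,.0885),(708,137,.0885)],railL_far=[(510,297,.0885),(708,299,.0885)],
batten=[(712,112,.0985),(720,322,.0985),(746,112,.0985),(754,322,.0985)],hinge=[(490,122,.104)],ltip=[(390,103,.103)],
pad=[(40,152,.082),(85,152,.082),(41,294,.082),(86,292,.082)],wall=[(88,150,.111),(88,288,.111)],nose=[(297,150,.111),(297,288,.111)])
for k,v in T.items(): print(k,[tuple(np.round(tc(*p)[:2],4)) for p in v])
S=dict(near_edge=[(137,275,.06),(400,345,.06)],far_lip=[(250,222,.0535),(405,262,.0535)],wall=[(163,430,.111),(300,463,.111)],hinge=[(272,160,.104)],ltip=[(232,225,.1)],nose=[(222,282,.111),(355,310,.111)],pad=[(295,538,.082)])
for k,v in S.items(): print('s',k,[tuple(np.round(sc(*p)[:2],4)) for p in v])
E
```

```text
near_edge [(np.float64(0.6814), np.float64(0.0023)), (np.float64(0.4604), np.float64(0.0045))]
near_back [(np.float64(0.6846), np.float64(0.2188)), (np.float64(0.4624), np.float64(0.2201))]
railU_near [(np.float64(0.6046), np.float64(0.2117)), (np.float64(0.6016), np.float64(0.0083))]
railL_near [(np.float64(0.4874), np.float64(0.2112)), (np.float64(0.4828), np.float64(0.0102))]
far_edge [(np.float64(0.4589), np.float64(-0.0911))]
lip [(np.float64(0.597), np.float64(-0.0846)), (np.float64(0.4839), np.float64(-0.0832))]
railU_far [(np.float64(0.6004), np.float64(-0.1327)), (np.float64(0.5982), np.float64(-0.2783))]
railL_far [(np.float64(0.4829), np.float64(-0.1291)), (np.float64(0.4791), np.float64(-0.273))]
batten [(np.float64(0.615), np.float64(-0.2797)), (np.float64(0.4618), np.float64(-0.2785)), (np.float64(0.6146), np.float64(-0.3046)), (np.float64(0.4614), np.float64(-0.303))]
hinge [(np.float64(0.6091), np.float64(-0.1166))]
ltip [(np.float64(0.6244), np.float64(-0.0444))]
pad [(np.float64(0.5955), np.float64(0.2128)), (np.float64(0.595), np.float64(0.1798)), (np.float64(0.4909), np.float64(0.2117)), (np.float64(0.4919), np.float64(0.179))]
wall [(np.float64(0.5919), np.float64(0.174)), (np.float64(0.4925), np.float64(0.1739))]
nose [(np.float64(0.5896), np.float64(0.0237)), (np.float64(0.4901), np.float64(0.0252))]
s near_edge [(np.float64(0.6862), np.float64(0.0052)), (np.float64(0.4588), np.float64(0.0059))]
s far_lip [(np.float64(0.6189), np.float64(-0.0865)), (np.float64(0.4794), np.float64(-0.0856))]
s wall [(np.float64(0.5934), np.float64(0.173)), (np.float64(0.491), np.float64(0.1684))]
s hinge [(np.float64(0.6088), np.float64(-0.1165))]
s ltip [(np.float64(0.6172), np.float64(-0.0391))]
s nose [(np.float64(0.6007), np.float64(0.0291)), (np.float64(0.4938), np.float64(0.0227))]
s pad [(np.float64(0.4804), np.float64(0.2112))]
```

```bash
cat >> h.py <<'E'
P=np.array([-.019,-1,0])/np.hypot(.019,1); L=np.array([-P[1],P[0],0])
NE=np.array([.5422,.0035,0]); FE=np.array([.541,-.0926,0]); H=FE+.023*P+.068*L
phi=np.arctan2(-P[1],-P[0])/2; Q=[np.cos(phi),np.sin(phi),0,0]
def F(n=4):
    a=[]
    for _ in range(n): a.append(bot.read_state()["contact_force"]); bot.sleep(.01)
    return np.mean(a,0)
def pos(): return np.array(bot.read_state()["tcp_pos"])
def at(s,l,z): # s along push from near edge
    r=NE+s*P+l*L; r[2]=z; return r
E
python3 - <<'E'
from h import *
bot.close_gripper(20)
bot.move_to(at(-.186,0,.20),Q)
bot.servo_line(at(-.186,0,.095),velocity=.08)
bot.sleep(.3); b=F(8); np.save("bias.npy",b); print(bot.read_state()["clock"],b,pos(),bot.read_state()["q"])
z=.090
bot.servo_line(at(-.186,0,z),velocity=.02)
while z>.074:
    z-=.0005; bot.servo_line(at(-.186,0,z),velocity=.006); f=F(2)-b
    if abs(f[2])>.5: print(round(z,4),f.round(2),pos().round(4))
    if f[2]>7: break
print(bot.read_state()["clock"])
im=bot.capture("side")
cv2.imwrite("pics/s1.png",cv2.resize(im[100:265,150:330],None,fx=3.2,fy=3.2,interpolation=cv2.INTER_CUBIC))
E
```

```text
5.5417 [0.15247926 0.15734976 0.33061304] [0.5457962  0.18946734 0.09513631] [2.81652200e-01 5.51065106e-01 1.88327642e+00 6.45087084e-06
 7.07035758e-01 3.00698582e-01]
0.089 [ 0.53  0.06 -0.9 ] [0.5457 0.1894 0.089 ]
0.0875 [-0.06 -0.15 -0.52] [0.5457 0.1895 0.0875]
0.087 [ 0.06  0.22 -0.55] [0.5457 0.1895 0.087 ]
0.081 [-1.33 -0.38  5.24] [0.5458 0.1895 0.0812]
0.0805 [-2.91 -0.84 10.86] [0.5459 0.1895 0.081 ]
11.0083
```

View pics/s1.png

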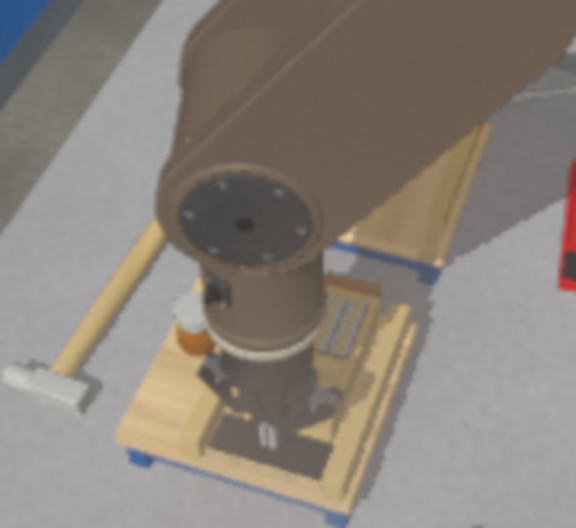

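Touched the pad at z≈0.0813 (about 11 N per mm of command), with the fingers between the rails on the black heel. Now I'll push under force control.

```bash
cat >> h.py <<'E'
def push(s0,s1,z,b,ft=9.,step=.004,v=.02,fmax=17,l=0):
    s=s0;out=[]
    while s<s1-1e-6:
        s=min(s+step,s1); bot.servo_line(at(s,l,z),velocity=v); f=F(2)-b
        out.append((round(s,3),round(z,4),*f.round(1)))
        if np.linalg.norm(f)>fmax: print("FMAX"); break
        if ft is not None: z+=np.clip((f[2]-ft)/11000*.6,-.0005,.0005)
    return s,z,out
E
python3 - <<'E'
from h import *
b=np.load("bias.npy")
s,z,o=push(-.186,-.112,.0805,b)
for _ in range(2):
    bot.sleep(.3); print((F(3)-b).round(1))
for r in o: print(*map(float,r))
print(s,z,bot.read_state()["clock"],pos().round(4))
im=bot.capture("top")
cv2.imwrite("pics/t1.png",cv2.resize(im[140:240,182:372],None,fx=4.2,fy=4.2,interpolation=cv2.INTER_CUBIC))
E
```

```text
[0.3 2.4 9.3]
[-0.3  2.1  9.4]
-0.182 0.0805 0.1 1.2 8.4
-0.178 0.0805 0.1 2.1 8.3
-0.174 0.0804 0.3 1.7 8.7
-0.17 0.0804 0.2 1.7 8.5
-0.166 0.0804 0.4 2.1 8.8
-0.162 0.0804 0.1 2.1 9.5
-0.158 0.0804 0.3 1.8 9.3
-0.154 0.0804 -0.6 2.0 8.6
-0.15 0.0804 0.4 1.2 8.9
-0.146 0.0804 0.5 2.0 8.8
-0.142 0.0804 0.5 1.9 8.7
-0.138 0.0804 0.5 2.1 8.9
-0.134 0.0804 0.1 2.4 9.3
-0.13 0.0804 0.4 1.8 9.6
-0.126 0.0804 0.3 2.2 8.5
-0.122 0.0804 -0.3 1.4 9.2
-0.118 0.0804 0.3 2.0 9.1
-0.114 0.0804 -0.0 2.0 8.8
-0.112 0.0804 0.2 2.7 9.4
-0.112 0.08042242910455352 18.575 [0.5452 0.1158 0.0811]
```

View pics/t1.png

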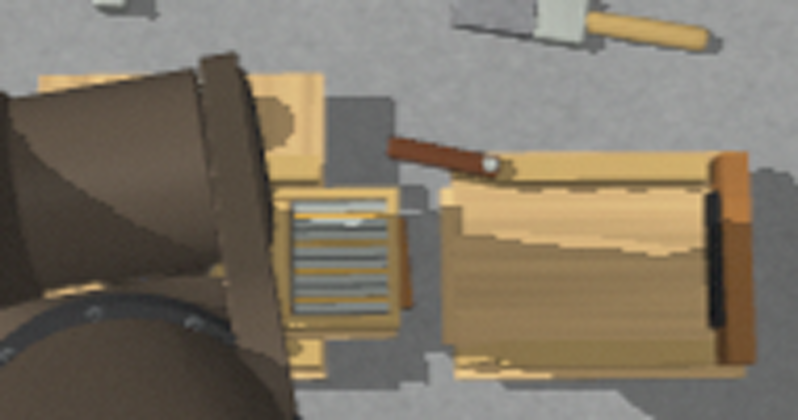

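The nose is at crop (399,250), about 51 mm out over the gap, level and held at ~9 N. Continuing onto the far deck.

```bash
python3 - <<'E'
from h import *
b=np.load("bias.npy")
s,z,o=push(-.112,-.048,.0804,b,ft=9.5)
for r in o: print(*map(float,r))
print(s,z,bot.read_state()["clock"],pos().round(4))
im=bot.capture("top")
cv2.imwrite("pics/t2.png",cv2.resize(im[140:240,182:372],None,fx=4.2,fy=4.2,interpolation=cv2.INTER_CUBIC))
E
```

```text
-0.108 0.0804 0.1 1.6 8.9
-0.104 0.0804 -0.4 2.3 8.7
-0.1 0.0803 -0.3 1.8 10.1
-0.096 0.0804 -0.5 2.6 9.4
-0.092 0.0803 -0.3 1.8 9.8
-0.088 0.0804 -0.5 1.8 10.1
-0.084 0.0804 -0.6 2.0 9.2
-0.08 0.0804 -0.1 2.4 9.7
-0.076 0.0804 1.0 1.8 9.7
-0.072 0.0804 0.1 1.8 9.3
-0.068 0.0804 -0.1 2.5 9.8
-0.064 0.0804 -0.3 1.9 10.1
-0.06 0.0804 -0.2 2.1 9.2
-0.056 0.0804 -0.2 3.2 10.1
-0.052 0.0805 -0.4 3.0 10.3
-0.048 0.0805 0.6 3.0 11.4
-0.048 0.08060150141338614 24.4917 [0.5441 0.0518 0.0813]
```

View pics/t2.png

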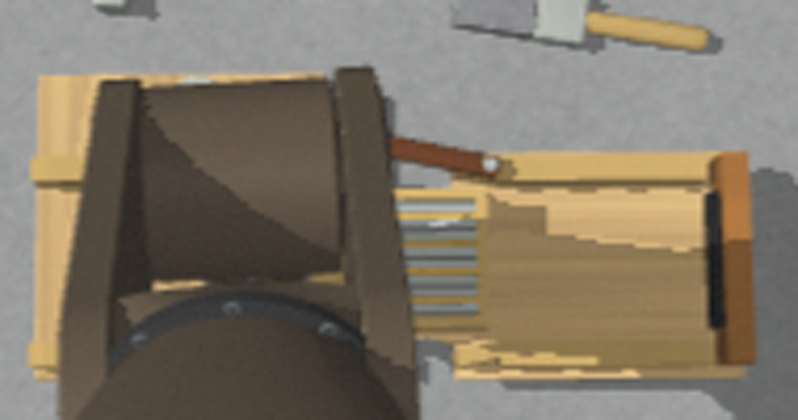

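The nose is at px ≈488, about 19 mm past the far edge. I'll release the press gently, then push on the tail wall only.

```bash
python3 - <<'E'
from h import *
b=np.load("bias.npy")
for z in (.0809,.0812,.0815,.085):
    bot.servo_line(at(-.048,0,z),velocity=.004); print(z,(F(2)-b).round(1))
b=F(6);print(b.round(2)); np.save("bias.npy",b)
s,z,o=push(-.048,.102,.085,b,ft=None,step=.006,v=.03,fmax=13)
for r in o: print(*map(float,r))
print(s,z,bot.read_state()["clock"],pos().round(4))
im=bot.capture("top")
cv2.imwrite("pics/t3.png",cv2.resize(im[140:240,182:372],None,fx=4.2,fy=4.2,interpolation=cv2.INTER_CUBIC))
E
```

```text
0.0809 [0.2 1.6 8.9]
0.0812 [1.3 1.4 7. ]
0.0815 [2.8 2.2 5.3]
0.085 [-0.2 -0.1 -0.4]
[-0.08  0.14 -0.15]
-0.042 0.085 0.5 0.1 0.0
-0.036 0.085 0.3 0.6 0.9
-0.03 0.085 0.0 -0.1 0.5
-0.024 0.085 0.3 -0.2 0.3
-0.018 0.085 0.5 0.2 0.2
-0.012 0.085 -0.1 -0.3 -0.1
-0.006 0.085 -0.2 -0.3 -0.0
-0.0 0.085 -0.0 0.4 -0.4
0.006 0.085 0.3 0.1 0.2
0.012 0.085 0.7 -0.7 0.2
0.018 0.085 0.3 -0.0 -0.3
0.024 0.085 0.0 0.0 -0.3
0.03 0.085 0.2 -0.6 0.3
0.036 0.085 -0.1 -0.0 -0.3
0.042 0.085 0.2 0.5 0.1
0.048 0.085 -0.2 0.2 0.8
0.054 0.085 0.8 0.4 0.0
0.06 0.085 0.9 0.7 0.2
0.066 0.085 0.5 -0.0 -0.0
0.072 0.085 0.2 0.1 -0.0
0.078 0.085 0.2 0.4 -0.4
0.084 0.085 -0.5 0.2 -0.3
0.09 0.085 -0.1 0.3 -0.2
0.096 0.085 -0.2 0.2 -0.0
0.102 0.085 0.0 0.1 0.4
0.102 0.085 35.6 [ 0.5403 -0.0988  0.085 ]
```

View pics/t3.png

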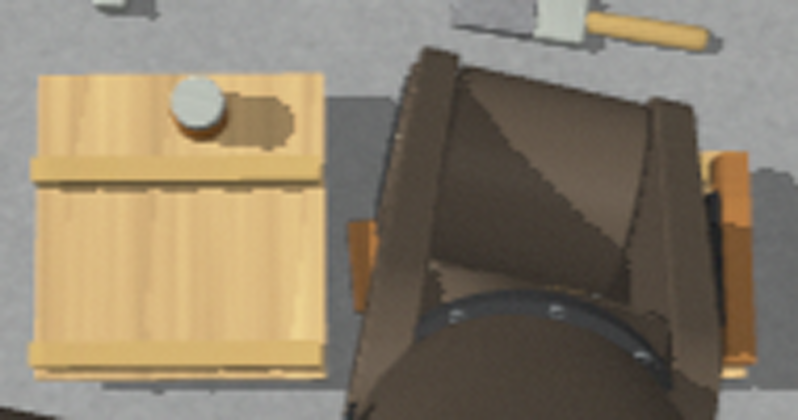

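The near deck is empty, so the tray has crossed under the arm and is still ahead of the fingers. I'll finish with small steps until the bumper is felt.

```bash
python3 - <<'E'
from h import *
b=np.load("bias.npy"); s=.102
while s<.135:
    s+=.0015 if s<.112 else .0008
    bot.servo_line(at(s,0,.085),velocity=.015); f=F(2)-b
    print(round(s,4),f.round(1),pos()[1].round(4))
    if f@P<-6.5: break
bot.sleep(.3); print((F(3)-b).round(1),bot.read_state()["clock"])
E
```

```text
0.1035 [-0.3 -0.2  0.3] -0.1
0.105 [-0.1  0.8  0.6] -0.1015
0.1065 [ 0.1  0.7 -0.3] -0.1031
0.108 [-0.4  0.2  0.4] -0.1046
0.1095 [ 0.1  0.2 -0.2] -0.1061
0.111 [-0.   0.2  0.4] -0.1076
0.1125 [-0.1  0.2 -0.2] -0.1091
0.1133 [-0.2  1.   0.4] -0.1098
0.1141 [-0.2  1.5  1.2] -0.1106
0.1149 [-0.2  1.1  0.9] -0.1114
0.1157 [-0.2  1.2  1. ] -0.1123
0.1165 [-0.2  1.1  0.5] -0.1131
0.1173 [-0.4  1.4  0.6] -0.1138
0.1181 [0.1 1.6 0.1] -0.1146
0.1189 [-0.1  2.6  1.2] -0.1154
0.1197 [-0.6  4.   2.1] -0.1161
0.1205 [-1.   5.3  2.9] -0.1168
0.1213 [-0.9  7.1  3.5] -0.1174
[-1.1  7.5  3.3] 40.775
```

Home: the bumper force rose to ~7.5 N at s≈0.121, as predicted. Now I'll retreat and swing the turn-button.

```bash
python3 - <<'E'
from h import *
bot.servo_line(at(.111,0,.086),velocity=.015)
bot.servo_line(at(.105,0,.14),velocity=.08)
def lp(t,z,ex=0,r=.055):
    off=.008+.011*abs(np.sin(t))+.0145*abs(np.cos(t))+ex
    p=H-r*(np.cos(t)*P+np.sin(t)*L)+off*(-np.sin(t)*P+np.cos(t)*L); p[2]=z; return p
bot.servo_line(lp(-.3,.14,.012),velocity=.12)
bot.servo_line(lp(-.3,.0945,.012),velocity=.06)
b=F(6); t=-.3
while t<1.6:
    t=min(t+.1,1.6); bot.servo_line(lp(t,.0945),velocity=.04); f=F(2)-b
    print(round(t,2),f.round(1))
    if np.linalg.norm(f)>5: break
print(bot.read_state()["clock"])
bot.servo_line(lp(t,.0945,.012),velocity=.03)
e=lp(t,.2,.012); bot.servo_line(e,velocity=.12)
bot.servo_line(e+[-.03,.17,.03],velocity=.2)
im=bot.capture("top")
cv2.imwrite("pics/t4.png",cv2.resize(im[140:240,182:372],None,fx=4.2,fy=4.2,interpolation=cv2.INTER_CUBIC))
print(bot.read_state()["clock"])
E
```

```text
-0.2 [-0.  -0.3 -0.7]
-0.1 [-0.2 -0.7 -0.4]
0.0 [0.1 0.2 0. ]
0.1 [ 0.5 -0.   0.3]
0.2 [ 0.2 -0.2  0. ]
0.3 [-0.   0.   0.2]
0.4 [ 0.3  0.7 -0.2]
0.5 [-0.3 -0.3  0. ]
0.6 [-0.3  0.9 -0.4]
0.7 [0.4 0.6 0.4]
0.8 [-0.3  0.1  0.5]
0.9 [-0.3  0.  -0. ]
1.0 [ 0.4  0.6 -1. ]
1.1 [ 0.3  0.7 -0.1]
1.2 [ 0.4 -0.2 -1. ]
1.3 [-0.8  0.1 -0.1]
1.4 [0.1 0.2 0.1]
1.5 [ 0.1 -0.1 -0.1]
1.6 [ 1.   2.9 -0.2]
51.0167
53.6667
```

View pics/t4.png

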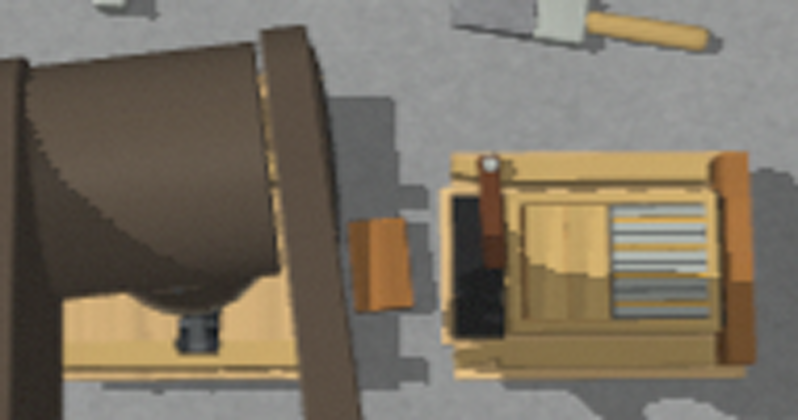

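The turn-button lies across the heel from (490,165) to (492,265), behind the tail wall, and the nose meets the bumper at px ≈718. The offcut and hammer haven't moved, and the robot is clear. Handing in.

```bash
python3 -c "
from workcell import bot
print(bot.hand_in())"
```

```text
the job is handed in; nothing more can be done
None
```

The tray is across the gap and home against the stop, the turn-button is closed behind it, and the job was handed in at about 54 s of the 72 s allowed; no verdict came back.

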